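Hold the bearing bolt's head behind the press bracket

TASK

A ring spanner sits on the nut of the upper crank-bearing bolt of the small etching press, and its weight is slowly drawing the loose bolt round. Before the spanner has sunk onto the bearing, reach down into the narrow gap behind the bracket, take the bolt's hidden hexagon head between the fingers, push the bolt home until its spacer sleeve sits tight against the bracket, and keep a firm hold on the head so that the bolt no longer turns: you finish like this, still gripping the head, ready for the nut to be tightened. Keep off the spanner and leave the ink tin, the brayer and the weight where they are.

Things in the scene. Friction and masses are not known exactly. Their poses are not given: they have to be found in the camera images.
- press: table-top etching press of grey painted and bare steel, fixed to the bench; place and yaw vary. Origin on the bench straight below the bolt, midway across the gap. Its y axis runs along the bolt from head (in the gap) to nut (outside, crank side), x along the bed away from the robot, z up. All of it lies below z = 243 mm; rollers, bed (top at z = 65 mm) and second frame lie at y -40 to -320 mm
- bracket_top (a point): middle of the outer bracket's top edge, 231 mm above the bench; the bracket is an upright steel plate 90 mm wide along the press's x (45 mm either side of this point), 10 mm thick; its gap-side face is 27.5 mm from the press's origin along y. Axes as the press
- frame_top (a point): top edge of the press's side frame opposite the bolt, 213 mm above the bench; a plate 15 mm thick parallel to the bracket, from x -48 to 152 mm in the press's frame. The gap between frame and bracket is 55 mm wide, open at the top and both ends. Axes as the press
- bolt_hole (a point): point on the bolt's axis at the bracket's gap-side face, 205 mm above the bench, 26 mm below the bracket's top edge; axes as the press
- pinion (a point): centre of the pinion (radius 25.5 mm) on the crank shaft in the gap, 65 mm below the bolt; it meshes with a gear of radius 78 mm centred 92 mm farther along the press's x and 40 mm lower
- screw_top (a point): top of the knurled pressure screw (radius 19 mm) on the side frame, the press's highest point, 242 mm above the bench, 92 mm from the bolt along the press's x
- crank_knob (a point): middle of the wooden crank handle (radius 15 mm, along the press's y), outside the bracket and low; the crank arm is 108 mm and more from the press's origin along y
- bolt_head: plain steel hexagon head of the loose bolt in the gap: 24 mm across flats, 27.7 across corners, 10 thick; origin at its centre, y axis along the bolt towards the bracket. One pair of flats looks along its own +x and -x, the others 60 degrees either way. It turns about y with the bolt; its axes match the press's at bolt = 0.85. With the bolt home its centre is 17 mm from the bracket's face
- bolt (a joint): turn of bolt, nut and spanner together (rad about the press's y axis, grows as the spanner rises): 0 with the spanner resting on the bearing, 40 degrees from straight down, 0.87 with it level. Starts at 0.8 to 1.25. Sticky with old ink: left alone it sinks at about 0.02 rad/s under the spanner's weight (about 0.35 N m); a hard push turns it only slowly
- sleeve (a joint): how far the bolt's head stands back from home (m): 0 with the round spacer sleeve (22 mm in diameter, 12 mm long, on the bolt between head and bracket) tight against the bracket. Starts at 0.005 to 0.010; slides along the press's y axis with about 3 N of friction and stays where it is left
- spanner_end (a point): outer end of the plain steel ring spanner on the nut, outside the bracket, 217 mm from the bolt's axis, 34 mm wide at this end; it points to the press's -x side and swings in a plane 71 mm from the press's origin along y when the bolt is home (61 to 66 mm at the start)
- ink_tin: closed steel tin, 76 mm in diameter, 55 mm high, on the bench beside the press; origin at the centre of its underside; leave alone
- brayer: hand ink roller lying on the bench: black rubber roller 38 mm in diameter and 100 mm long along its y axis, wooden handle to its -x, to 135 mm from the origin; origin on the bench under the roller's middle; leave alone
- weight: dark steel block 180 x 75 x 70 mm on the bench; origin at the centre of its underside; leave alone

How it is judged:
By the outcome, as a careful person would: the job done as asked, in the order asked, and still so for the second after the job is handed in, while the arm keeps its last pose, push and grip.
It also fails if it takes over 38 s, if anything falls off the work surface, if the arm or the gripper's body presses on something with over 40 N, if the wrist force passes 120 N, or if a joint passes its speed limit or range.

ROBOT

A 7-joint arm with a two-finger parallel gripper is mounted at the origin on the work surface. World frame = base frame: x ahead of the robot, y to its left, z up, the work surface at z = 0. Lengths are in mm, angles in rad, forces in N, time in s.
With the tool pointing down it reaches from about 400 to 875 mm from the base axis. Payload 19.3 kg.
Tool frame: the origin (TCP) lies midway between the tips of the shut fingers; the grasp point (between the pads) lies 19 mm behind it (grip_point_offset is the distance from the TCP to the grasp point, in mm); z points along the fingers, y is the line along which they close (so a half turn about z gives the same grasp; the last joint's range is limited). The gripper opens to 85 mm and grips with 20 to 120 N. Pads are 22 mm wide; open, the fingers measure 114 mm over their backs; the gripper's body (76 mm by 85 mm) begins 54 mm behind the grasp point. The pads swing forward as they close: fully open they stand 13 mm farther back than shut.
Start: joints at [-1.323, 0.521, -0.036, 1.599, 0.021, 1.021, -0.113], TCP at [195.317, 593.688, 231.291] pointing down, gripper open.
Joint ranges: [-2.91, 2.91], [-0.3, 2.13], [-1.5, 1.42], [0.17, 2.43], [-1.26, 4.41], [0.16, 1.93], [-2.52, 2.52]. Speed limits (rad/s): [1.89, 1.89, 2.39, 2.39, 3.01, 3.01, 3.01].

INTERFACE

Orientations are given as a unit quaternion [x, y, z, w].
In Python, from workcell import * gives the robot as it stands. The module is installed in compiled form; this text tells all that it offers.
- The arm moves only by the tool apply_moves, never from a script. Its argument "rows" is a list that holds one entry, the list of rows, each a list of 5 numbers: the shift along the tool's x, y, z in mm, then the turn about the tool's z in rad, then the opening in per cent of the stroke, from 0 (shut) to 100 (fully open). A call has 1 to 8 rows; each row is the pose to reach, as a shift and turn from the pose commanded when the call began, along the tool's axes at that moment; what a row does not reach only later rows make up. A row lasts 1/10 s, in which the tool goes at most 50 mm and 8.59 degrees, less where a joint would pass 70% of its speed; a pose out of reach is approached as far as the arm can. A call with a gripper value outside its range is refused whole. The fingers move at their own pace and stop on an object; the grip force is fixed at half the most. Time passes only in rows, so rows that repeat a pose let the fingers close. It gives the time, the measured TCP pose, the force, the opening and the grip force at its end, in the units of the state.
- get_state(): the state, without advancing time (a new reading comes with each control period).
- grab_frame(name): name is "scene" or "top"; returns (picture, depth): 400x640x3 uint8, blue, green, red; 400x640 float32, mm along the optical axis (not along the pixel's ray), 0 where there is no reading.
- camera_info(name): a dict with "fov_y" (degrees; the focal length in pixels is half the picture's height over the tangent of half this angle, whatever the lens; pixels are square), "cx", "cy" (the principal point, pixels), "extrinsics" (4x4, takes a point from world to camera coordinates). Camera axes: x right, y down, z forward; pixel columns grow to the right and rows downward; lengths in mm; the calibration is good to about 2 mm. A picture is of the moment at which its call begins. camera_info takes no time and is no camera call.
- close_job(): hands the job in; it is judged then, once.
The state is a dict: "clock": time; "joints": joint angles; "dq": joint speeds; "joint_efforts": joint torques, N m; "eef_pos": TCP position; "tcp_rot": TCP orientation; "wrist_force": force on the tool from outside, world axes, zero at the start; "ft_torque": the same for the moment, N m; "finger_gap": finger opening in mm; "finger_force": force on a finger pad.
Only numpy, scipy, OpenCV 4.12 (cv2) and the standard library are available. Lean on these libraries where they do the work, as an engineer would, in place of code of your own. Each camera call takes 0.05 s, during which the arm holds its last target. There are 200 camera calls.

## Working session

There is one attempt and no reset: what is moved stays moved. The work goes in short steps, Python scripts to look and compute and a tool call to move; the robot and the scene stay as the last step left them, time stands still between calls to the robot, and variables do not carry over. Pictures are saved under pics/ and viewed, at most 10 in all, crops included, and the job is handed in when it is done.

Besides the shell and the picture viewer there is one more tool, called after ">>>" by a JSON object that holds its "api" and its "payload", one argument or row to a line. apply_moves: Moves the arm, as the interface text tells. Its arguments: {"type":"object","properties":{"rows":{"type":"array"}},"required":["rows"]}

```bash
mkdir -p pics
python3 - <<'E'
from workcell import *
import cv2,numpy as np
s=get_state();print({k:np.round(v,3) for k,v in s.items()})
for n in("scene","top"):
    p,d=grab_frame(n);cv2.imwrite(f"pics/{n}0.png",p);np.save(f"{n}0.npy",d)
    c=camera_info(n);print(n,c["fov_y"],c["cx"],c["cy"]);print(np.round(c["extrinsics"],4))
E
```

```text
{'clock': np.float64(0.0), 'joints': array([-1.323,  0.522, -0.036,  1.6  ,  0.021,  1.021, -0.113]), 'dq': array([ 0.   ,  0.   , -0.001, -0.001,  0.001,  0.   , -0.002]), 'joint_efforts': array([ 1.0000e-03, -9.2708e+01,  1.9800e+00, -3.6995e+01,  1.8000e-02,
        8.0000e-03, -0.0000e+00]), 'eef_pos': array([195.238, 593.36 , 230.728]), 'tcp_rot': array([ 0.158,  0.987, -0.001, -0.   ]), 'wrist_force': array([ 0.205, -0.569,  0.396]), 'ft_torque': array([ 0.021,  0.023, -0.01 ]), 'finger_force': np.float64(0.0), 'finger_gap': np.float64(85.272)}
scene 53.47437395272457 320.1805179518505 195.84463626531476
[[ 3.5760000e-01  9.3390000e-01  3.8000000e-03 -3.4694540e+02]
 [ 8.1200000e-01 -3.0900000e-01 -4.9510000e-01 -2.3535020e+02]
 [-4.6120000e-01  1.8010000e-01 -8.6880000e-01  1.2268272e+03]
 [ 0.0000000e+00  0.0000000e+00  0.0000000e+00  1.0000000e+00]]
top 44.859795281526246 322.2651647335975 198.51532343632724
[[-1.6300000e-02 -9.9980000e-01  1.0400000e-02  1.8701610e+02]
 [-9.8440000e-01  1.4300000e-02 -1.7540000e-01  5.0372870e+02]
 [ 1.7520000e-01 -1.3100000e-02 -9.8440000e-01  1.1530143e+03]
 [ 0.0000000e+00  0.0000000e+00  0.0000000e+00  1.0000000e+00]]
```

View pics/scene0.png

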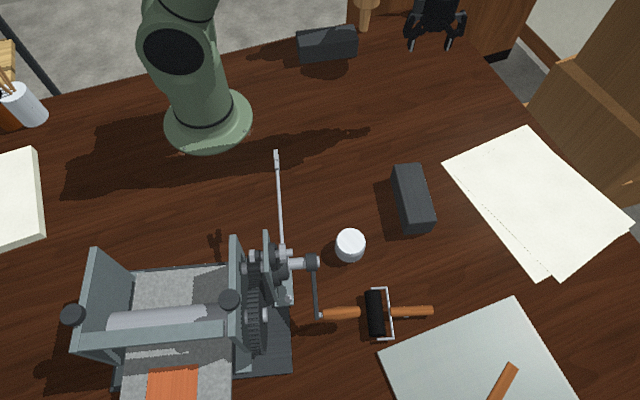

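View pics/top0.png

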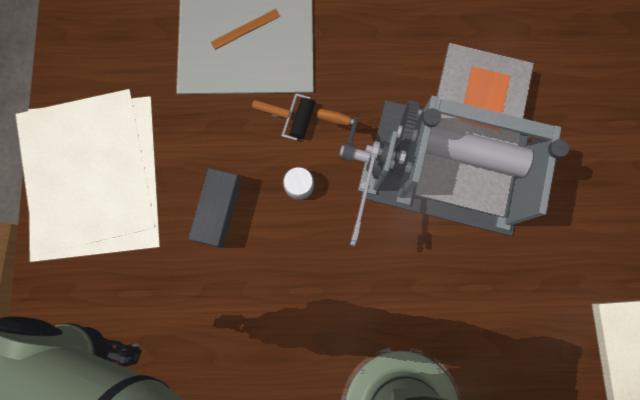

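The scene view shows the bracket at about (265,255), the side frame at (235,260), the spanner running from (285,250) to (277,152), the tin at (350,245) and the weight at (413,198). In the top view the gap is around (395,155), the screw at (431,117) and the spanner end at (354,243).

```bash
cat > h.py <<'E'
from workcell import *
import cv2,numpy as np
def cam(n):
    c=camera_info(n);f=200/np.tan(np.radians(c["fov_y"]/2));return f,c["cx"],c["cy"],np.array(c["extrinsics"])
def onz(n,u,v,z):
    f,cx,cy,E=cam(n);R,t=E[:3,:3],E[:3,3];o=-R.T@t;d=R.T@np.array([(u-cx)/f,(v-cy)/f,1]);return o+d*(z-o[2])/d[2]
def cloud(n,d):
    f,cx,cy,E=cam(n);v,u=np.mgrid[0:400,0:640];P=np.stack([(u-cx)/f*d,(v-cy)/f*d,d],-1)
    return (P-E[:3,3])@E[:3,:3]
def proj(n,p):
    f,cx,cy,E=cam(n);q=E[:3,:3]@np.asarray(p,float)+E[:3,3];return f*q[0]/q[2]+cx,f*q[1]/q[2]+cy
E
python3 - <<'E'
from h import *
for n,(a,b,c,d) in dict(scene=(220,220,330,310),top=(340,90,450,215)).items():
    p=cv2.imread(f"pics/{n}0.png")[b:d,a:c];cv2.imwrite(f"pics/{n}c.png",cv2.resize(p,None,fx=5 if n=="top" else 6,fy=5 if n=="top" else 6,interpolation=cv2.INTER_CUBIC)[:600])
P=cloud("scene",np.load("scene0.npy"));Q=cloud("top",np.load("top0.npy"))
for nm,X in(("s",P),("t",Q)):
    z=X[...,2]
    for lo,hi in((226,236),(208,218),(237,247)):
        m=(z>lo)&(z<hi)&(X[...,0]>350)&(X[...,1]<200)&(X[...,0]<900)
        n_,l,st,ce=cv2.connectedComponentsWithStats(m.astype(np.uint8))
        for i in range(1,n_):
            if st[i,4]>12:
                pts=X[l==i];r=cv2.minAreaRect(pts[:,:2].astype(np.float32));print(nm,lo,st[i],np.round(pts.mean(0)),np.round(r[0]),np.round(r[1]),round(r[2],1))
E
```

```text
s 226 [278 199   5  26  75] [504.  90. 231.] [503.  90.] [ 7. 56.] 74.3
s 226 [263 229  12  44 292] [575.  40. 231.] [574.  43.] [22. 90.] 72.9
s 226 [224 298  17  13  32] [658. -47. 232.] [656. -47.] [10. 33.] 19.0
s 226 [ 71 305  16  21  62] [ 579. -306.  231.] [ 577. -306.] [14. 35.] 56.3
s 208 [228 234   9  57 452] [566. -30. 213.] [564. -30.] [ 16. 116.] 74.6
s 208 [279 238   7   8  17] [563.  74. 217.] [563.  76.] [14. 11.] 46.6
s 208 [ 79 246  20  65 537] [ 496. -295.  213.] [ 497. -296.] [ 17. 127.] 74.6
s 208 [249 249  15  13 119] [569.  17. 214.] [568.  17.] [26. 24.] 81.1
s 208 [275 248   5  10  35] [579.  57. 212.] [580.  57.] [ 8. 22.] 74.5
s 208 [280 248  13  14  78] [590.  75. 213.] [591.  75.] [15. 34.] 42.4
s 208 [269 261   7   4  21] [596.  42. 214.] [596.  42.] [12.  4.] 76.7
s 208 [227 309   9  28 220] [680. -62. 214.] [679. -62.] [15. 47.] 74.3
s 208 [  69  319  155   34 2811] [ 644. -212.  212.] [ 634. -204.] [269.  55.] 75.1
s 237 [277 180   4  23  69] [461. 101. 242.] [463. 101.] [ 6. 48.] 71.3
s 237 [218 288  22  22 359] [644. -52. 242.] [643. -52.] [37. 36.]
[... 634 characters left out ...]
71. -33. 214.] [572. -34.] [ 16. 128.] 74.5
t 208 [366 145  11  14  56] [581.  77. 213.] [577.  76.] [31. 17.] 9.0
t 208 [378 148   5   8  28] [578.  55. 213.] [579.  56.] [ 8. 15.] 75.8
t 208 [392 150  14  13  97] [567.  16. 214.] [568.  16.] [26. 25.] 79.4
t 208 [538 153  18  62 457] [ 499. -298.  214.] [ 503. -300.] [ 17. 135.] 75.6
t 208 [380 158   6   5  17] [557.  52. 214.] [557.  52.] [14.  6.] 57.4
t 237 [423 108  18  18 236] [644. -53. 243.] [644. -54.] [36. 36.] 52.9
t 237 [550 140  19  18 257] [ 571. -317.  243.] [ 572. -318.] [36. 37.] 71.3
t 237 [359 191   8  23  66] [463.  99. 242.] [463.  99.] [ 7. 49.] 74.2
t 237 [351 241   5   5  17] [379. 121. 243.] [379. 121.] [8. 8.] 87.4
```

View pics/scenec.png

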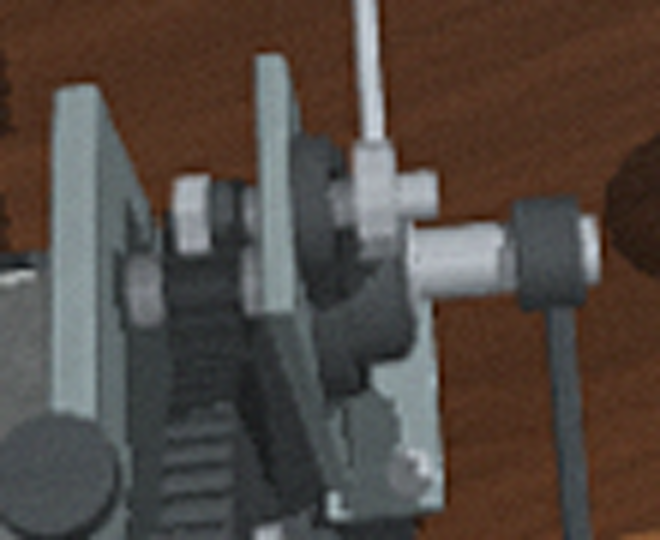

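View pics/topc.png

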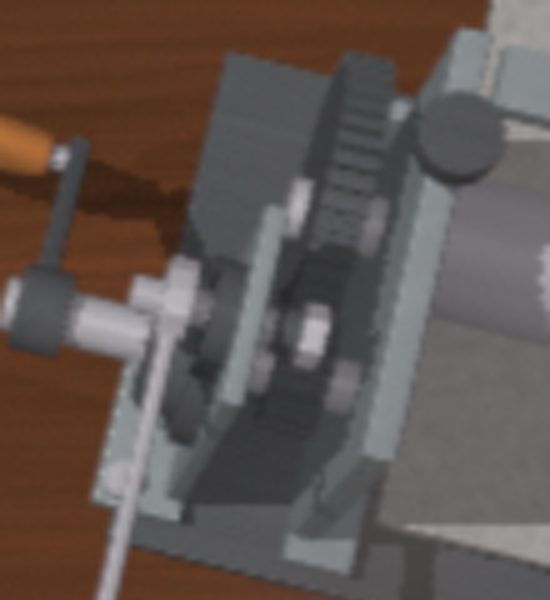

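The crops show the bolt head, a light hexagon: at (190,215) in the scene crop and (313,335) in the top crop. The dark sleeve sits behind it, and the gap is clear above it. The depth data already gives the screws, the frame and the head, so next I refine these in the press frame.

```bash
cat >> h.py <<'E'
yaw=np.arctan2(264,72.5)-np.pi/2
X=np.array([np.cos(yaw),np.sin(yaw),0]);Y=np.array([-X[1],X[0],0])
B=np.array([X,Y,[0,0,1]])
E
python3 - <<'E'
from h import *
O=np.array([644,-52.5,0])-92*X+35*Y
print("yaw",yaw,"O",O)
for n in("scene","top"):
    C=(cloud(n,np.load(n+"0.npy"))-O)@B.T; C=C[np.abs(C[...,0])<400]
    x,y,z=C.T
    g=(abs(x)<42)&(z>226)&(z<236)&(abs(y-32)<9);print(n,"bracket top y",np.percentile(y[g],[3,50,97]),"x",np.percentile(x[g],[1,99]))
    g=(z>210)&(z<216)&(x>-45)&(x<60)&(abs(y+35)<12);print("frame y",np.percentile(y[g],[3,50,97]),"xmin",x[(z>210)&(z<216)&(x<60)&(abs(y+35)<12)].min())
    g=(abs(y)<27)&(x>-20)&(x<20)&(z>195)
    for a in range(-12,28,3):
        k=g&(y>=a)&(y<a+3)
        if k.sum()>2:print("y",a,k.sum(),"x",np.round(np.percentile(x[k],[2,98]),1),"zmax",np.round(np.percentile(z[k],[50,95]),1))
    k=(abs(y)<25)&(abs(x)<65)&(abs(x)>22);print("gap obstacles zmax",[(a,round(np.percentile(z[k&(x>=a)&(x<a+15)],99))) for a in range(-65,60,15) if (k&(x>=a)&(x<a+15)).sum()>3])
    k=(y>50)&(y<85)&(x<-30)&(x>-190)&(z>120);p=np.polyfit(x[k],z[k],1);print("spanner slope",p,"bolt",0.87+np.arctan(-p[0]),"ymean",np.median(y[k]),x[(y>50)&(y<85)&(z>180)].min())
E
```

```text
yaw -0.2680140207377697 O [564.5531088    5.61360838   0.        ]
scene bracket top y [28.46670028 33.57862682 39.59422584] x [-40.52808102  41.14439501]
frame y [-41.32925209 -33.94868258 -26.99370236] xmin -48.81473088883977
y -3 7 x [-8.3  3.8] zmax [218.5 218.9]
y 0 17 x [-9.9 12.2] zmax [215.5 219.1]
y 3 23 x [-10.4  11.9] zmax [216.5 219.3]
y 6 17 x [-9.8 11.6] zmax [214.6 219.6]
y 9 22 x [-9.1 10.7] zmax [216.3 219.3]
y 12 17 x [-8.2  9.2] zmax [215.  216.5]
y 15 17 x [-7.  10.1] zmax [213.5 218.2]
y 18 17 x [-10.3  10. ] zmax [215.3 218.1]
y 21 14 x [-5.2  9.5] zmax [211.  218.2]
y 24 8 x [-5.   7.5] zmax [212.6 214.7]
gap obstacles zmax [(-35, 14), (10, 155), (25, 159), (40, 172), (55, 174)]
spanner slope [ -0.3084186  204.47561901] bolt 1.1691622780026236 ymean 65.12114545298712 -215.51447250354602
top bracket top y [26.5014232  31.93425313 39.90584008] x [-40.96760704  40.23034439]
frame y [-43.29318581 -36.14419562 -29.04503506] xmin -46.213773856101874
y -3 16 x [-10.9  14.5] zmax [216.7 219.8]
y 0 18 x [-11.1  12.1] zmax [217.4 221.5]
y 3 19 x [-10.5  12.8] zmax [215.2 222.4]
y 6 15 x [-9.4 12.3] zmax [215.  218.5]
y 9 15 x [-8.9 11. ] zmax [215.1 218.3]
y 12 13 x [-8.8 10. ] zmax [215.4 218.7]
y 15 14 x [-9.4  8.5] zmax [215.9 220. ]
y 18 14 x [-7.6 10.6] zmax [213.9 218.6]
y 21 11 x [-5.7  8.3] zmax [212.8 215.8]
y 24 10 x [-16.   14.8] zmax [230.5 231.6]
gap obstacles zmax [(-65, 16), (-50, 15), (-35, 155), (10, 160), (25, 160), (40, 171), (55, 176)]
spanner slope [ -0.35602565 199.69535116] bolt 1.2120327658761327 ymean 63.10478359065097 -213.33641353092852
```

>>> {"api": "apply_moves", "payload": {
  "rows": [
    [[0,0,-45,0,100],[-10,-8,-90,0.1,80],[-535,-440,-95,1.52,60],[-535,-440,-95,1.52,60],[-535,-440,-95,1.52,60],[-535,-440,-95,1.52,60],[-535,-440,-95,1.52,60],[-535,-440,-95,1.52,60]]
  ]
}}

```text
clock: 0.9
eef_pos: [363.4, 327.5, 323.5]
tcp_rot: [0.615, 0.789, 0.0, -0.0]
wrist_force: [1.0, 0.3, -0.1]
finger_gap: 51.6
finger_force: 0.0
```

```bash
cat >> h.py <<'E'
from scipy.spatial.transform import Rotation as Ro
O=np.array([564.55,5.6,0])
def todo(px,py,z):
    s=get_state();R=Ro.from_quat(s["tcp_rot"]).as_matrix();p=np.array(s["eef_pos"])
    t=O+px*X+py*Y+[0,0,z];d=R.T@(t-p);a=R[:,1];w=yaw-np.arctan2(a[1],a[0])
    print("t",s["clock"],"press pos",np.round(B@(p-O),1),"shift",np.round(d,1),"turn",round(-w,3),"tilt",np.round(R[:,2],3),"q",np.round(s["joints"],2),"F",np.round(B@s["wrist_force"],1),"M",np.round(B@s["ft_torque"],2),"gap",s["finger_gap"],"fp",s["finger_force"])
E
python3 -c "
from h import *
todo(.5,3.5,320)"
```

```text
t 0.9 press pos [-279.2  257.2  323.5] shift [-358.5  118.5    3.4] turn 0.515 tilt [-0.  0. -1.] q [-1.08  0.21  0.27  1.84 -0.06  1.1  -0.54] F [ 0.9  0.5 -0.1] M [ 0.08 -0.02 -0.02] gap 51.602591420062915 fp 0.0
```

>>> {"api": "apply_moves", "payload": {
  "rows": [
    [[-358,118,3,0.51,60],[-358,118,3,0.51,60],[-358,118,3,0.51,60],[-358,118,3,0.51,60],[-358,118,3,0.51,60],[-358,118,3,0.51,60],[-358,118,3,0.51,60],[-358,118,3,0.51,60]]
  ]
}}

```text
clock: 1.7
eef_pos: [567.7, 8.5, 320.3]
tcp_rot: [0.793, 0.609, -0.0, 0.001]
wrist_force: [-0.5, 0.6, 0.1]
finger_gap: 51.3
finger_force: 0.0
```

```bash
python3 -c "
from h import *
todo(.5,3.5,260)"
```

```text
t 1.7 press pos [  2.3   3.6 320.3] shift [-0.  -1.8 60.3] turn 0.008 tilt [ 0.    -0.001 -1.   ] q [-0.5   0.38  0.53  1.66 -0.21  1.15 -0.18] F [-0.6  0.5  0.1] M [ 0.02  0.03 -0.03] gap 51.33530939135112 fp 0.0
```

>>> {"api": "apply_moves", "payload": {
  "rows": [
    [[0,-2,20,0.01,60],[0,-2,40,0.01,60],[0,-2,60,0.01,60],[0,-2,60,0.01,60]]
  ]
}}

```text
clock: 2.1
eef_pos: [563.5, 13.0, 258.3]
tcp_rot: [0.795, 0.607, -0.002, -0.001]
wrist_force: [-0.1, 0.2, 0.8]
finger_gap: 51.1
finger_force: 0.0
```

```bash
cat >> h.py <<'E'
def bolt():
    for n in("scene","top"):
        C=((cloud(n,grab_frame(n)[1])-O)@B.T).reshape(-1,3);x,y,z=C.T
        k=(y>55)&(y<72)&(x<-60)&(x>-190)&(z>160)&(z<290)
        p=np.polyfit(x[k],z[k],1);m=k&(abs(z-np.polyval(p,x))<6);p=np.polyfit(x[m],z[m],1);print(n,m.sum(),p,"bolt",0.87-np.arctan(p[0]),"y",np.median(y[m]))
E
python3 - <<'E'
from h import *
todo(.5,3.5,186);bolt()
a=grab_frame("scene")[0][180:330,180:340];b=grab_frame("top")[0][70:220,320:480]
cv2.imwrite("pics/m1.png",np.hstack([cv2.resize(i,(400,375),interpolation=cv2.INTER_CUBIC) for i in(a,b)]))
E
```

```text
t 2.1 press pos [ -3.    6.8 258.3] shift [-3.2  3.7 72.3] turn 0.001 tilt [-0.004 -0.001 -1.   ] q [-0.49  0.44  0.5   1.75 -0.24  1.02 -0.16] F [-0.1  0.2  0.8] M [0.04 0.06 0.01] gap 51.1311008663443 fp 0.0
scene 210 [ -0.23531428 207.65754925] bolt 1.1011097679080057 y 65.31296886910428
top 196 [ -0.26458763 205.41306225] bolt 1.1286603777534694 y 63.07923764848299
```

View pics/m1.png

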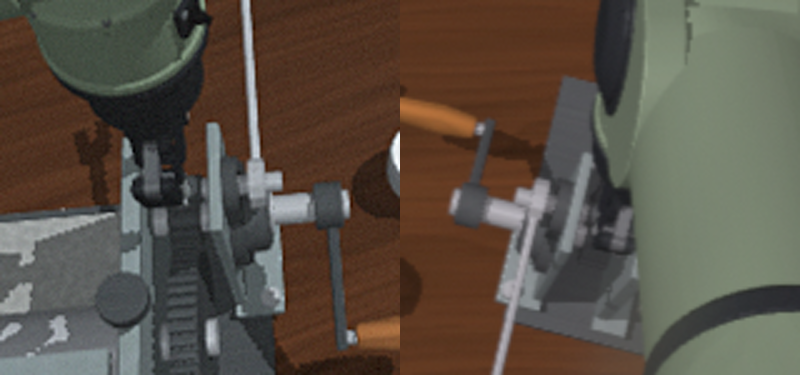

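The gripper is over the gap, with the fingers at about (165,185) in the left panel. The spanner is undisturbed and reads about 1.11 rad.

>>> {"api": "apply_moves", "payload": {
  "rows": [
    [[0,0,0,0,60],[0,0,0,0,60],[0,0,0,0,60],[0,0,0,0,60]]
  ]
}}

```text
clock: 2.7
eef_pos: [564.7, 13.0, 260.7]
tcp_rot: [0.795, 0.607, 0.0, 0.0]
wrist_force: [-0.3, -0.0, 0.4]
finger_gap: 51.1
finger_force: 0.0
```

```bash
python3 -c "
from h import *
todo(.5,3.5,186)"
```

```text
t 2.7 press pos [ -1.8   7.1 260.7] shift [-3.6  2.3 74.7] turn 0.001 tilt [ 0.  0. -1.] q [-0.49  0.44  0.51  1.75 -0.24  1.02 -0.16] F [-0.3 -0.1  0.4] M [-0.01  0.03  0.01] gap 51.09490549963571 fp 0.0
```

>>> {"api": "apply_moves", "payload": {
  "rows": [
    [[-3.5,2.5,10,0,60],[-3.5,2.5,30,0,60],[-3.5,2.5,45,0,60],[-3.5,2.5,60,0,60],[-3.5,2.5,70,0,60],[-3.5,2.5,74.5,0,60],[-3.5,2.5,74.5,0,60],[-3.5,2.5,74.5,0,60]]
  ]
}}

```text
clock: 3.5
eef_pos: [566.4, 8.8, 186.4]
tcp_rot: [0.795, 0.607, 0.0, 0.0]
wrist_force: [0.3, 0.2, 0.4]
finger_gap: 51.4
finger_force: 0.0
```

Run:
```python
from h import *
todo(.5,3.5,186);bolt()
a=grab_frame("scene")[0][180:300,180:308]
cv2.imwrite("pics/m2.png",cv2.resize(a,(640,600),interpolation=cv2.INTER_CUBIC))
```

```text
t 3.5 press pos [  1.    3.6 186.4] shift [-0.1 -0.5  0.4] turn 0.001 tilt [ 0.001 -0.    -1.   ] q [-0.45  0.53  0.46  1.82 -0.3   0.86 -0.11] F [0.3 0.3 0.4] M [-0.01 -0.01  0.02] gap 51.3702930463172 fp 0.0
scene 200 [-1.93622516e-01  2.08706952e+02] bolt 1.0612559107403583 y 65.16289069110326
top 193 [ -0.2173004 207.312943 ] bolt 1.0839738756731003 y 63.13315509408683
```

View pics/m2.png

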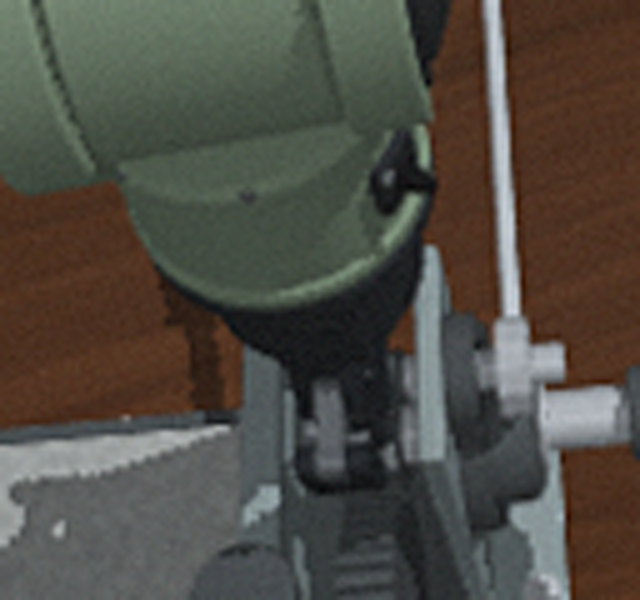

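The fingers straddle the head at about (340,430) without touching it, and the spanner is well clear. I hold here while the bolt sinks, so that a pair of flats comes parallel to the pads (bolt about 0.85).

>>> {"api": "apply_moves", "payload": {
  "rows": [
    [[0,0,0,0,50],[0,0,0,0,50],[0,0,0,0,50],[0,0,0,0,50],[0,0,0,0,50],[0,0,0,0,50],[0,0,0,0,50],[0,0,0,0,50]]
  ]
}}

```text
clock: 4.45
eef_pos: [566.2, 8.9, 186.0]
tcp_rot: [0.795, 0.607, -0.0, 0.0]
wrist_force: [0.8, 0.2, -0.7]
finger_gap: 42.6
finger_force: 0.0
```

>>> {"api": "apply_moves", "payload": {
  "rows": [
    [[0,0,0,0,50],[0,0,0,0,50],[0,0,0,0,50],[0,0,0,0,50],[0,0,0,0,50],[0,0,0,0,50],[0,0,0,0,50],[0,0,0,0,50]]
  ]
}}

```text
clock: 5.25
eef_pos: [566.2, 8.9, 186.0]
tcp_rot: [0.795, 0.607, 0.0, -0.0]
wrist_force: [-0.3, 0.0, -0.3]
finger_gap: 42.7
finger_force: 0.0
```

>>> {"api": "apply_moves", "payload": {
  "rows": [
    [[0,0,0,0,50],[0,0,0,0,50],[0,0,0,0,50],[0,0,0,0,50],[0,0,0,0,50],[0,0,0,0,50],[0,0,0,0,50],[0,0,0,0,50]]
  ]
}}

```text
clock: 6.05
eef_pos: [566.2, 8.9, 186.0]
tcp_rot: [0.795, 0.607, -0.0, 0.0]
wrist_force: [-0.5, -0.2, -0.6]
finger_gap: 42.7
finger_force: 0.0
```

>>> {"api": "apply_moves", "payload": {
  "rows": [
    [[0,0,0,0,50],[0,0,0,0,50],[0,0,0,0,50],[0,0,0,0,50],[0,0,0,0,50],[0,0,0,0,50],[0,0,0,0,50],[0,0,0,0,50]]
  ]
}}

```text
clock: 6.85
eef_pos: [566.2, 8.9, 186.0]
tcp_rot: [0.795, 0.607, 0.0, 0.0]
wrist_force: [-0.0, -0.1, 0.7]
finger_gap: 42.6
finger_force: 0.0
```

>>> {"api": "apply_moves", "payload": {
  "rows": [
    [[0,0,0,0,50],[0,0,0,0,50],[0,0,0,0,50],[0,0,0,0,50],[0,0,0,0,50],[0,0,0,0,50],[0,0,0,0,50],[0,0,0,0,50]]
  ]
}}

```text
clock: 7.65
eef_pos: [566.2, 8.9, 186.0]
tcp_rot: [0.795, 0.607, 0.0, 0.0]
wrist_force: [0.2, 0.2, -0.1]
finger_gap: 42.5
finger_force: 0.0
```

```bash
python3 -c "
from h import *
todo(.5,3.5,186);bolt()"
```

```text
t 7.65 press pos [  0.7   3.6 186. ] shift [-0.1 -0.2  0. ] turn 0.001 tilt [ 0.  0. -1.] q [-0.45  0.53  0.46  1.82 -0.3   0.86 -0.11] F [ 0.2  0.2 -0.1] M [-0.03  0.01  0.  ] gap 42.49270710483989 fp 0.0
scene 186 [-8.50654346e-02  2.10480775e+02] bolt 0.9548611394370963 y 65.1726363097817
top 195 [-1.13676883e-01  2.08427386e+02] bolt 0.9831909843686821 y 62.908877908061335
```

>>> {"api": "apply_moves", "payload": {
  "rows": [
    [[0,0,0,0,45],[0,0,0,0,45],[0,0,0,0,45],[0,0,0,0,45],[0,0,0,0,45],[0,0,0,0,45],[0,0,0,0,45],[0,0,0,0,45]]
  ]
}}

```text
clock: 8.55
eef_pos: [566.2, 8.9, 186.0]
tcp_rot: [0.795, 0.607, -0.0, -0.0]
wrist_force: [0.2, 0.4, -0.1]
finger_gap: 38.0
finger_force: 0.0
```

>>> {"api": "apply_moves", "payload": {
  "rows": [
    [[0,0,0,0,45],[0,0,0,0,45],[0,0,0,0,45],[0,0,0,0,45],[0,0,0,0,45],[0,0,0,0,45],[0,0,0,0,45],[0,0,0,0,45]]
  ]
}}

```text
clock: 9.35
eef_pos: [566.2, 8.9, 186.0]
tcp_rot: [0.795, 0.607, -0.0, 0.0]
wrist_force: [0.7, -0.0, 0.3]
finger_gap: 38.4
finger_force: 0.0
```

>>> {"api": "apply_moves", "payload": {
  "rows": [
    [[0,0,0,0,45],[0,0,0,0,45],[0,0,0,0,45],[0,0,0,0,45],[0,0,0,0,45],[0,0,0,0,45],[0,0,0,0,45],[0,0,0,0,45]]
  ]
}}

```text
clock: 10.15
eef_pos: [566.2, 8.9, 186.0]
tcp_rot: [0.795, 0.607, 0.0, 0.0]
wrist_force: [-0.7, -0.6, 0.6]
finger_gap: 38.2
finger_force: 0.0
```

>>> {"api": "apply_moves", "payload": {
  "rows": [
    [[0,0,0,0,45],[0,0,0,0,45],[0,0,0,0,45],[0,0,0,0,45],[0,0,0,0,45],[0,0,0,0,45],[0,0,0,0,45],[0,0,0,0,45]]
  ]
}}

```text
clock: 10.95
eef_pos: [566.2, 8.9, 186.0]
tcp_rot: [0.795, 0.607, -0.0, 0.0]
wrist_force: [0.5, -1.1, 0.3]
finger_gap: 38.3
finger_force: 0.0
```

```bash
python3 -c "
from h import *
todo(.5,3.5,186);bolt()"
```

```text
t 10.95 press pos [  0.7   3.6 186. ] shift [-0.1 -0.2 -0. ] turn 0.001 tilt [-0. -0. -1.] q [-0.45  0.53  0.46  1.82 -0.3   0.86 -0.11] F [ 0.8 -0.9  0.3] M [-0.01  0.02  0.03] gap 38.31222962632365 fp 0.0
scene 170 [-1.33670147e-02  2.10717547e+02] bolt 0.8833662186762643 y 65.23416017422774
top 191 [-3.07859076e-02  2.09582987e+02] bolt 0.9007761871299398 y 63.129198129097354
```

Bolt at about 0.89, so I close now.

>>> {"api": "apply_moves", "payload": {
  "rows": [
    [[0,0,0,0,0],[0,0,0,0,0],[0,0,0,0,0],[0,0,0,0,0],[0,0,0,0,0],[0,0,0,0,0],[0,0,0,0,0],[0,0,0,0,0]]
  ]
}}

```text
clock: 11.85
eef_pos: [566.1, 8.9, 186.1]
tcp_rot: [0.795, 0.607, -0.0, -0.0]
wrist_force: [-4.6, 1.4, 5.4]
finger_gap: 23.0
finger_force: 58.6
```

```bash
python3 -c "
from h import *
todo(.5,10.5,186);bolt()"
```

```text
t 11.85 press pos [  0.6   3.6 186.1] shift [ 6.9 -0.1  0.1] turn 0.001 tilt [-0.  0. -1.] q [-0.45  0.53  0.46  1.82 -0.3   0.86 -0.11] F [-4.8  0.1  5.4] M [-0.11  0.58  0.03] gap 22.9580806553945 fp 58.63969582132995
scene 171 [2.29582699e-03 2.10283659e+02] bolt 0.867704177046737 y 65.15328885997278
top 191 [-1.12037791e-02  2.09651674e+02] bolt 0.8812033103169954 y 62.917100665483325
```

>>> {"api": "apply_moves", "payload": {
  "rows": [
    [[1,0,0,0,0],[2,0,0,0,0],[3,0,0,0,0],[4,0,0,0,0],[5,0,0,0,0],[5,0,0,0,0]]
  ]
}}

```text
clock: 12.55
eef_pos: [567.4, 13.5, 186.1]
tcp_rot: [0.795, 0.607, -0.0, 0.0]
wrist_force: [-4.7, -0.7, 5.6]
finger_gap: 22.6
finger_force: 58.7
```

```bash
python3 -c "
from h import *
todo(.5,10.5,186);bolt()"
```

```text
t 12.55 press pos [  0.6   8.3 186.1] shift [ 2.2 -0.1  0.1] turn 0.001 tilt [-0. -0. -1.] q [-0.46  0.53  0.46  1.82 -0.3   0.87 -0.12] F [-4.4 -1.9  5.6] M [-0.4   0.52  0.01] gap 22.572029719912514 fp 58.67646278813481
scene 138 [1.06094105e-02 2.11370658e+02] bolt 0.85939098752576 y 69.06041743738594
top 187 [-2.05227674e-02  2.08182739e+02] bolt 0.8905198868772157 y 67.65489519212235
```

>>> {"api": "apply_moves", "payload": {
  "rows": [
    [[0.5,0,0,0,0],[1,0,0,0,0],[1.5,0,0,0,0],[2,0,0,0,0],[2,0,0,0,0]]
  ]
}}

```text
clock: 13.15
eef_pos: [567.9, 15.3, 186.1]
tcp_rot: [0.795, 0.607, -0.0, 0.0]
wrist_force: [-5.5, -1.8, 5.7]
finger_gap: 22.9
finger_force: 58.7
```

```bash
sed -i 's/(y<72)/(y<85)/' h.py; python3 -c "
from h import *
todo(.5,10.5,186);bolt()"
```

```text
t 13.15 press pos [  0.6  10.2 186.1] shift [ 0.3 -0.1  0.1] turn 0.001 tilt [-0. -0. -1.] q [-0.46  0.53  0.46  1.82 -0.3   0.87 -0.12] F [-4.8 -3.2  5.7] M [-0.52  0.48 -0.  ] gap 22.909849944021033 fp 58.67697849869728
scene 169 [7.77924096e-03 2.10546856e+02] bolt 0.8622209159610146 y 71.61618207025921
top 195 [-1.46473789e-02  2.08664052e+02] bolt 0.8846463315409498 y 69.54469559115059
```

>>> {"api": "apply_moves", "payload": {
  "rows": [
    [[0.5,0,0,0,0],[1,0,0,0,0],[1,0,0,0,0],[1,0,0,0,0]]
  ]
}}

```text
clock: 13.65
eef_pos: [567.9, 15.5, 186.1]
tcp_rot: [0.795, 0.606, -0.001, 0.0]
wrist_force: [-6.6, -5.3, 6.1]
finger_gap: 22.8
finger_force: 58.7
```

```bash
python3 -c "
from h import *
todo(.5,10.5,186);bolt()"
```

```text
t 13.65 press pos [  0.6  10.4 186.1] shift [ 0.1 -0.1  0.1] turn 0.0 tilt [-0.001 -0.001 -1.   ] q [-0.46  0.53  0.46  1.82 -0.3   0.87 -0.12] F [-4.9 -6.9  6.1] M [-1.34  0.51  0.02] gap 22.758925258238428 fp 58.74992011114955
scene 169 [1.66233783e-02 2.11212002e+02] bolt 0.8533781527013651 y 71.82223749752094
top 185 [-1.63044818e-02  2.08878329e+02] bolt 0.8863030372294125 y 69.61428064226936
```

The tool moved only 0.2 mm for a 1 mm command while the force rose, so the sleeve has met the bracket. I press a little more to confirm.

>>> {"api": "apply_moves", "payload": {
  "rows": [
    [[0.5,0,0,0,0],[1,0,0,0,0],[1.5,0,0,0,0],[1.5,0,0,0,0],[1.5,0,0,0,0],[1.5,0,0,0,0]]
  ]
}}

```text
clock: 14.35
eef_pos: [567.9, 15.6, 186.1]
tcp_rot: [0.796, 0.606, -0.001, 0.001]
wrist_force: [-8.7, -11.6, 6.8]
finger_gap: 22.6
finger_force: 58.9
```

Run:
```python
from h import *
todo(.5,10.5,186);bolt()
a=grab_frame("scene")[0][180:300,180:308]
cv2.imwrite("pics/m3.png",cv2.resize(a,(640,600),interpolation=cv2.INTER_CUBIC))
```

```text
t 14.35 press pos [  0.6  10.6 186.1] shift [-0.1 -0.1  0.1] turn -0.001 tilt [-0.001 -0.002 -1.   ] q [-0.46  0.53  0.46  1.82 -0.3   0.87 -0.13] F [ -5.3 -13.5   6.8] M [-2.84  0.71  0.04] gap 22.572509003318256 fp 58.89483890030533
scene 165 [1.72667457e-02 2.11374456e+02] bolt 0.8527349699258824 y 71.68984726190311
top 182 [1.96584696e-03 2.10510683e+02] bolt 0.8680341555726058 y 69.64597736301867
```

View pics/m3.png

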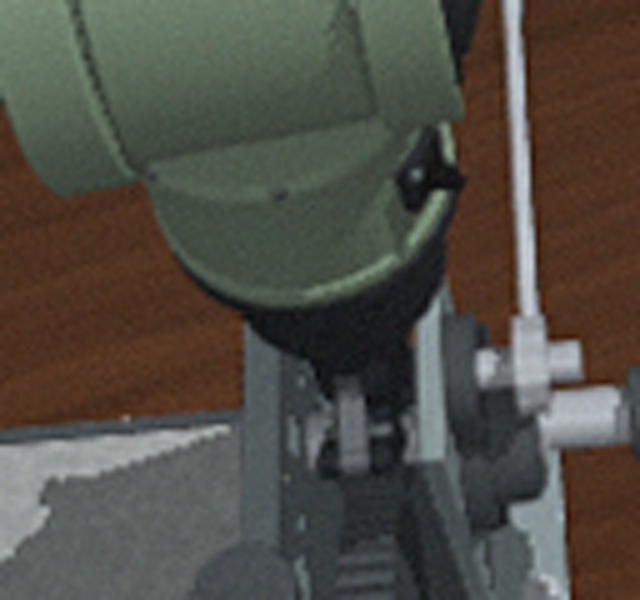

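The spanner ring has moved outward by about 6.6 mm, to y ≈ 71 (home), and the head is between the fingers at about (350,430). One hold will show whether the bolt has stopped turning.

>>> {"api": "apply_moves", "payload": {
  "rows": [
    [[0,0,0,0,0],[0,0,0,0,0],[0,0,0,0,0],[0,0,0,0,0],[0,0,0,0,0],[0,0,0,0,0],[0,0,0,0,0],[0,0,0,0,0]]
  ]
}}

```text
clock: 15.3
eef_pos: [567.9, 15.6, 186.1]
tcp_rot: [0.796, 0.606, -0.001, 0.001]
wrist_force: [-8.0, -11.6, 7.4]
finger_gap: 22.2
finger_force: 58.9
```

>>> {"api": "apply_moves", "payload": {
  "rows": [
    [[0,0,0,0,0],[0,0,0,0,0],[0,0,0,0,0],[0,0,0,0,0],[0,0,0,0,0],[0,0,0,0,0],[0,0,0,0,0],[0,0,0,0,0]]
  ]
}}

```text
clock: 16.1
eef_pos: [568.0, 15.6, 186.1]
tcp_rot: [0.796, 0.606, -0.001, 0.001]
wrist_force: [-9.0, -12.2, 8.3]
finger_gap: 22.4
finger_force: 58.9
```

```bash
python3 -c "
from h import *
todo(.5,10.5,186);bolt();bolt();bolt()"
```

```text
t 16.1 press pos [  0.6  10.6 186.1] shift [-0.1 -0.1  0.1] turn -0.001 tilt [-0.001 -0.002 -1.   ] q [-0.46  0.53  0.46  1.82 -0.3   0.87 -0.13] F [ -5.5 -14.2   8.3] M [-2.83  0.6   0.05] gap 22.42803203539152 fp 58.88862702995539
scene 168 [1.33198198e-02 2.10785380e+02] bolt 0.8566809678301027 y 71.9198508514823
top 182 [-4.85156721e-03  2.10177256e+02] bolt 0.8748515291411766 y 69.92233674612609
scene 163 [2.55523041e-02 2.12247755e+02] bolt 0.8444532549196746 y 71.77679197119177
top 189 [-3.96524934e-03  2.09752301e+02] bolt 0.8739652285581997 y 69.65174688740909
scene 168 [8.28782402e-03 2.10309966e+02] bolt 0.8617123657340038 y 71.78246547700479
top 188 [-6.85248038e-03  2.09476202e+02] bolt 0.8768523731231878 y 69.70714295526423
```

>>> {"api": "apply_moves", "payload": {
  "rows": [
    [[0,0,0,0,0],[0,0,0,0,0],[0,0,0,0,0],[0,0,0,0,0],[0,0,0,0,0],[0,0,0,0,0],[0,0,0,0,0],[0,0,0,0,0]]
  ]
}}

```text
clock: 17.2
eef_pos: [567.9, 15.7, 186.1]
tcp_rot: [0.796, 0.606, -0.001, 0.001]
wrist_force: [-8.4, -12.3, 7.6]
finger_gap: 23.1
finger_force: 58.9
```

>>> {"api": "apply_moves", "payload": {
  "rows": [
    [[0,0,0,0,0],[0,0,0,0,0],[0,0,0,0,0],[0,0,0,0,0],[0,0,0,0,0],[0,0,0,0,0],[0,0,0,0,0],[0,0,0,0,0]]
  ]
}}

```text
clock: 18.0
eef_pos: [567.9, 15.6, 186.1]
tcp_rot: [0.796, 0.606, -0.001, 0.001]
wrist_force: [-8.5, -11.8, 7.5]
finger_gap: 22.8
finger_force: 58.9
```

>>> {"api": "apply_moves", "payload": {
  "rows": [
    [[0,0,0,0,0],[0,0,0,0,0],[0,0,0,0,0],[0,0,0,0,0],[0,0,0,0,0],[0,0,0,0,0],[0,0,0,0,0],[0,0,0,0,0]]
  ]
}}

```text
clock: 18.8
eef_pos: [567.9, 15.6, 186.1]
tcp_rot: [0.796, 0.606, -0.001, 0.001]
wrist_force: [-7.9, -12.7, 7.3]
finger_gap: 22.6
finger_force: 58.9
```

```bash
python3 -c "
from h import *
todo(.5,10.5,186);bolt();bolt();bolt()"
```

```text
t 18.8 press pos [  0.6  10.5 186.1] shift [-0.  -0.1  0.1] turn -0.001 tilt [-0.001 -0.002 -1.   ] q [-0.46  0.53  0.46  1.82 -0.3   0.87 -0.13] F [ -4.2 -14.4   7.3] M [-2.85  0.64  0.04] gap 22.583455084284825 fp 58.88785768300295
scene 167 [1.93410389e-02 2.11706328e+02] bolt 0.850661372194407 y 71.79846620864116
top 186 [-1.28107002e-02  2.09004782e+02] bolt 0.8828099994665591 y 69.71402474423186
scene 168 [1.38245005e-02 2.10949995e+02] bolt 0.8561763801438436 y 71.74509245956035
top 188 [-1.12150070e-02  2.09196401e+02] bolt 0.8812145368774278 y 69.87741052239761
scene 166 [2.05969847e-02 2.11806286e+02] bolt 0.849405927210564 y 71.80821938463409
top 192 [-6.34378948e-03  2.09700344e+02] bolt 0.8763437043812548 y 69.70046836840413
```

The bolt is holding steady and pressed home, with a firm grip. Handing in.

```bash
python3 -c "
from workcell import *
print(close_job())"
```

```text
the job is handed in; nothing more can be done
None
```

The job is handed in at about 19 s: the fingers still grip the bolt head (59 N) and press the sleeve against the bracket with about 14 N. The bolt holds at about 0.87 rad, and the arm never went near the spanner, ink tin, brayer or weight.

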